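# Take a projector bracket off its mounting stud

## Task

Take the projector mount apart, one piece at a time and in order: lift the blue wing nut off the stud and put it in the yellow tray, then the brass spacer into the yellow tray too, then lift the grey bracket off the stud and lay it flat on the green mat, rib upwards and wholly on the mat. Each piece must be in its place before the next one leaves the stud; set every piece down without dropping it, and leave the other things on the table, including the red tray's contents, undisturbed.

Things in the scene. Friction and masses are not known exactly. Their poses are not given: they have to be found in the camera images.
- mount: beige fixed foot: plate 150 x 90 x 10 mm, on it a block 135 x 44 mm, top 40 mm above the table. Origin on the stud's axis at table level, z up; it runs from x = -35 to +115 mm. A smooth steel stud, 10 mm thick, rises to 98 mm above the table. On it from the bottom up: bracket, spacer, wing nut, all loose (already unscrewed), 2 mm of play or more; each lifts straight up
- stud_top (a point): the top end of the stud, on its axis, 98 mm above the table
- nut: blue wing nut, about 40 g: hub 23 mm across, 14 mm high; wings along its +x and -x, 48 mm over their flat ends, 9 mm thick (y), 6 to 28 mm above its underside. Origin at the underside on the hole axis (14 mm hole), z up. Starts 74 mm above the table. Gripped over the wing ends (closing along x) 22 mm above its underside, fingertips clear everything below
- spacer: brass sleeve under the nut, 36 mm across, 28 mm high, hole 15 mm, about 60 g. Origin at the underside on the hole axis. Starts 46 mm above the table, standing on the bracket's plate. With the nut gone, grip its sides closing along the bracket's y (the rib is in the way along x), about 22 mm above its underside
- bracket: grey bracket, 300 g: plate 130 x 36 x 6 mm, origin at the underside on the axis of its 15 mm stud hole, x along the plate (-20 to +110 mm), z up. Lengthwise rib 10 mm thick (y), x = 40 to 106 mm, top 34 mm above the underside; end flange 36 mm wide, 34 mm high at x = 106 to 112. Starts 40 mm above the table. Grip across the rib at x = 65 mm (near its centre of mass), 27 mm above the underside
- bracket_rib (a point): the middle of the top edge of the bracket's rib, 65 mm along x from the hole axis, 34 mm above the bracket's underside; frame parallel to the bracket's
- bracket_heel (a point): middle of the bracket's underside edge at the hole end (x = -20 mm)
- bracket_toe (a point): middle of the bracket's underside edge at the flange end (x = 112 mm)
- tray: yellow open tray, fixed, 120 mm (x) x 180 mm (y), 30 mm high, walls and floor 4 mm thick; origin under its centre at table level. It and the red tray may change places
- scrap_tray: red open tray of the same size, fixed, holding a bolt and a steel ring; not to be used
- mat: green mat, fixed, 240 mm (x) x 160 mm (y), top 8 mm above the table; origin under its centre
- bolt: loose steel hex bolt, 40 mm long, lying in the red tray; leave alone
- old_ring: steel ring, 34 mm across, 10 mm high, lying in the red tray; leave alone
- remote: black remote control, 48 x 150 x 20 mm, flat on the table; origin under its centre; leave alone
- lens: black lens barrel standing on the table, 58 mm across, 52 mm high; origin under its centre; leave alone
- tape: yellow ring (empty tape core) lying flat, 90 mm across, 24 mm high; origin under its centre; leave alone
- wrench: steel wrench, 170 mm long, lying flat on the table near the robot; leave alone

How it is judged (in metres and radians):
On the way, in this order (a step that is already met when the one before it is completed fails the run):
1. the wing nut lies at rest in the yellow tray while spacer and bracket are still on the stud (x of nut in the frame of tray between -0.056 and 0.056 m and y of nut in the frame of tray between -0.086 and 0.086 m and z of nut in the frame of tray below 0.045 m and linear speed of nut below 0.03 m/s and horizontal distance between each of spacer, bracket and stud_top below 0.008 m and z of spacer in the frame of mount below 0.052 m and z of bracket in the frame of mount below 0.046 m), for 0.2 s.
2. the spacer too lies at rest in the yellow tray while the bracket is still on the stud (x of nut in the frame of tray between -0.056 and 0.056 m and y of nut in the frame of tray between -0.086 and 0.086 m and z of each of nut, spacer in the frame of tray below 0.045 m and linear speed of each of nut, spacer below 0.03 m/s and x of spacer in the frame of tray between -0.056 and 0.056 m and y of spacer in the frame of tray between -0.086 and 0.086 m and horizontal distance between bracket and stud_top below 0.008 m and z of bracket in the frame of mount below 0.046 m), for 0.2 s.
At the end, for the whole second after the job is handed in: Nut and spacer rest in the yellow tray (origins within 56 mm in x, 86 mm in y of its centre, under 45 mm up, under 0.03 m/s); the bracket lies rib up on the mat (tilt under 0.08 rad, underside within 5 mm of its top), both end middles 2 mm or more inside its edge, under 0.02 m/s (x of nut in the frame of tray between -0.056 and 0.056 m and y of nut in the frame of tray between -0.086 and 0.086 m and z of each of nut, spacer in the frame of tray below 0.045 m and linear speed of each of nut, spacer below 0.03 m/s and x of spacer in the frame of tray between -0.056 and 0.056 m and y of spacer in the frame of tray between -0.086 and 0.086 m and x of bracket_heel in the frame of mat between -0.118 and 0.118 m and y of bracket_heel in the frame of mat between -0.078 and 0.078 m and x of bracket_toe in the frame of mat between -0.118 and 0.118 m and y of bracket_toe in the frame of mat between -0.078 and 0.078 m and angle between bracket's own z axis and vertical below 0.08 rad and z of bracket in the frame of mat between 0.004 and 0.013 m and linear speed of bracket below 0.02 m/s); the robot touches nothing.
It fails at once if the nut is dropped (falls free of the fingers faster than 0.6 m/s, a fall of some 2 cm) (linear speed of nut above 0.6 m/s and contact force between the fingers and nut below 0.05 N).
It fails at once if the spacer is dropped (falls free of the fingers faster than 0.6 m/s, a fall of some 2 cm) (linear speed of spacer above 0.6 m/s and contact force between the fingers and spacer below 0.05 N).
It fails at once if the bracket is dropped (falls free of the fingers faster than 0.6 m/s, a fall of some 2 cm) (linear speed of bracket above 0.6 m/s and contact force between the fingers and bracket below 0.05 N).
It fails at once if a bystander is moved more than 25 mm (distance of any of bolt, old_ring, remote, lens, tape, wrench from where it was at the start of the episode above 0.025 m).
It also fails if it takes over 69 s, if anything falls off the work surface, if the arm or the gripper's body presses on something with over 40 N, if the wrist force passes 120 N, or if a joint passes its speed limit or range.

## Robot

A 6-joint arm with a two-finger parallel gripper is mounted at the origin on the work surface. World frame = base frame: x ahead of the robot, y to its left, z up, the work surface at z = 0. Lengths are in mm, angles in rad, forces in N, time in s.
With the tool pointing down it reaches from about 300 to 775 mm from the base axis. Payload 14.6 kg.
Tool frame: the origin (TCP) lies at the very end of the fingers, on their centre line; the grasp point (between the pads) lies 19 mm behind it; z points along the fingers, y is the line along which they close (so a half turn about z gives the same grasp; the last joint's range is limited). The gripper opens to 94 mm and grips with 3 to 60 N. Pads are 16 mm wide; open, the fingers measure 119 mm over their backs; the gripper's body (75 mm by 177 mm) begins 78 mm behind the grasp point.
Start: joints at [-1.345, 0.3, 1.521, -0, 1.321, -0.067], TCP at [158.742, -526.584, 205.446] pointing down, gripper open.
Joint ranges: [-3.03, 3.03], [-0.79, 2.21], [0.23, 2.52], [-1.04, 4.18], [0, 3.07], [-2.55, 2.55]. Speed limits (rad/s): [2.22, 2.22, 2.57, 3.14, 3.14, 3.14].

## Interface

Orientations are given as [roll, pitch, yaw] about the fixed x, y, z axes, in that order (R = Rz(yaw) Ry(pitch) Rx(roll)).
In Python, from cell import manip gives the robot as it stands.
- The arm moves only by the tool servo_tool, never from a script. Its argument "motion" is a list that holds one entry, the list of rows, each a list of 7 numbers: the shift along the world's x, y, z as a fraction of full scale, then the turn, a rotation vector about the world's x, y, z as a fraction of full scale, then the closure, from 0 (fully open) to 1 (shut). In form: [[[x, y, z, rx, ry, rz, gripper], ...]]. A call has 1 to 10 rows; each row is the pose to reach, as a shift and turn from the pose commanded when the call began, turning the shorter way round; what a row does not reach only later rows make up. Full scale, the value 1, is 0.5 m for a shift and pi rad for a turn. A row lasts 1/10 s, in which the tool goes at most 50 mm and 8.59 degrees, less where a joint would pass 70% of its speed; a pose out of reach is approached as far as the arm can. A call with a number of a shift or a turn outside -1 to 1 is refused whole. A call with a gripper value outside its range is refused whole. The fingers move at their own pace and stop on an object; "newtons" is the grip in N (left out, the last holds). Time passes only in rows, so rows that repeat a pose let the fingers close. It gives the time, the measured TCP pose, the force, the opening and the grip force at its end, in the units of the state.
- manip.read_state(): the state, without advancing time (a new reading comes with each control period).
- manip.camera(name): name is "side" or "top" or "wrist"; returns a dict with "frame" (480x640x3 uint8, red, green, blue), "range_z" (480x640 float32, mm along the optical axis (not along the pixel's ray), 0 where there is no reading), "vfov" (degrees; the focal length in pixels is half the picture's height over the tangent of half this angle, whatever the lens; pixels are square), "cx", "cy" (the principal point, pixels), "k1" (the pictures are not rectified: a ray, as slopes to the right and down, at radius r is drawn at 1 + k1 r^2 times it, then the intrinsics apply), "cam_to_world" (4x4, takes a point from camera to world coordinates). Camera axes: x right, y down, z forward; pixel columns grow to the right and rows downward; lengths in mm; the calibration is good to about 2 mm. A picture is of the moment at which its call begins.
- manip.sign_off(): hands the job in; it is judged then, once.
The state is a dict: "clock": time; "joints": joint angles; "qd": joint speeds; "effort": joint torques, N m; "eef_pos": TCP position; "eef_rot": TCP orientation; "wrist_force": force on the tool from outside, world axes, zero at the start; "moment": the same for the moment, N m; "finger_gap": finger opening in mm; "finger_force": force on a finger pad.
Only numpy, scipy, OpenCV 4.12 (cv2) and the standard library are available. Lean on these libraries where they do the work, as an engineer would, in place of code of your own. Each camera call takes 0.05 s, during which the arm holds its last target. There are 200 camera calls.

## Working session

There is one attempt and no reset: what is moved stays moved. The work goes in short steps, Python scripts to look and compute and a tool call to move; the robot and the scene stay as the last step left them, time stands still between calls to the robot, and variables do not carry over. Pictures are saved under pics/ and viewed, at most 10 in all, crops included, and the job is handed in when it is done.

Besides the shell and the picture viewer there is one more tool, called after "Call:" by a JSON object that holds its "op" and its "data", one argument or row to a line. servo_tool: Moves the arm, as the interface text tells. Its arguments: {"type":"object","properties":{"motion":{"type":"array"},"newtons":{"type":"number"}},"required":["motion"]}

```bash
mkdir -p pics
cat > h.py <<'E'
import numpy as np, cv2
from cell import manip
def cloud(c):
    f=240/np.tan(np.radians(c["vfov"])/2)
    v,u=np.mgrid[0:480,0:640]
    K=np.array([[f,0,c["cx"]],[0,f,c["cy"]],[0,0,1.]])
    p=np.stack([u,v],-1).reshape(-1,1,2).astype(float)
    n=cv2.undistortPoints(p,K,np.array([c["k1"],0,0,0,0.])).reshape(480,640,2)
    d=np.dstack([n,np.ones((480,640))])
    T=np.array(c["cam_to_world"])
    rays=d@T[:3,:3].T
    P=rays*c["range_z"][...,None]+T[:3,3]
    P[c["range_z"]==0]=np.nan
    return P,rays,T[:3,3]
def onplane(rays,o,z):
    return o+rays*((z-o[2])/rays[...,2])[...,None]
def save(n,im): cv2.imwrite(f"pics/{n}.png",im[...,::-1])
E
python3 - <<'E'
from h import *
for n in("top","side"):
    c=manip.camera(n); save(n+"0",c["frame"]); np.save(n+"0.npy",c,allow_pickle=True)
    print(n,np.round(c["cam_to_world"],2).tolist(),c["vfov"],c["k1"])
print(manip.read_state())
E
```

```text
top [[-0.01, -0.99, 0.16, 438.26], [-1.0, 0.01, 0.01, -12.43], [-0.01, -0.16, -0.99, 1082.37], [0.0, 0.0, 0.0, 1.0]] 53.64235969790688 -0.08067555232899062
side [[-0.79, -0.45, 0.4, 249.03], [-0.61, 0.57, -0.55, 486.41], [0.02, -0.68, -0.73, 741.57], [0.0, 0.0, 0.0, 1.0]] 51.68027672506471 -0.11191442759855083
{'clock': 0.1, 'joints': array([-1.34461752e+00,  3.00408248e-01,  1.52150059e+00, -3.98902046e-05,
        1.32068759e+00, -6.66093143e-02]), 'qd': array([-0.00058717, -0.00014361,  0.00026564, -0.00054474,  0.00017286,
        0.00109959]), 'effort': array([ 9.91699417e-04, -5.32642615e+01, -3.53283834e+01,  7.09692668e-02,
        2.34675634e-02, -5.52034885e-05]), 'eef_pos': array([ 158.67407779, -526.37854691,  204.95485079]), 'eef_rot': array([-3.14058853e+00, -2.82582305e-05,  2.92797995e-01]), 'wrist_force': array([-0.29674106, -0.04332827, -0.77468235]), 'moment': array([-0.04894658,  0.03726878,  0.01627335]), 'finger_force': 0.0, 'finger_gap': 93.85611952903615}
```

View pics/top0.png

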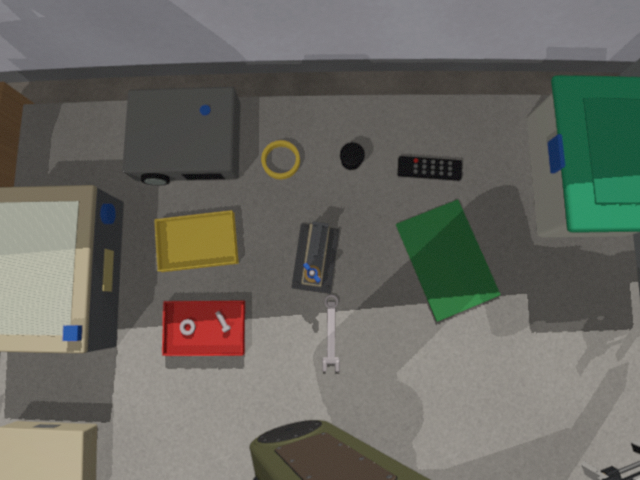

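View pics/side0.png

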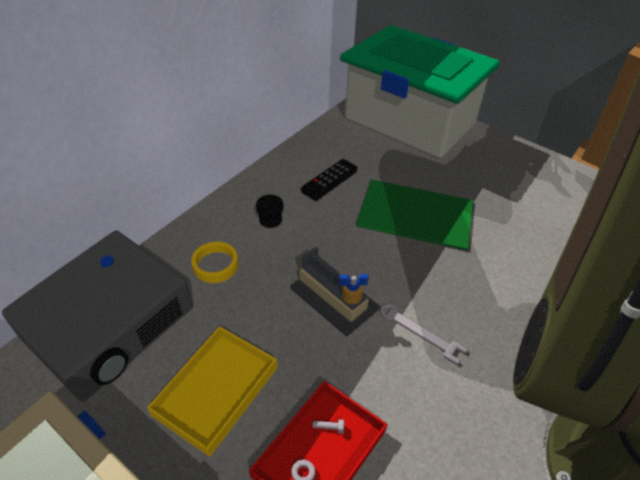

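The top view shows the nut at about (313,272) on the mount. The bracket rib runs up from it to (318,228). The yellow tray is at (196,240), the red tray at (204,328) and the mat at (447,260). The side view agrees, with the nut at (353,281).

Run:
```python
from h import *
def rect(pts): 
    r=cv2.minAreaRect(pts[:,:2].astype(np.float32)); return np.round(cv2.boxPoints(r)).tolist(),np.round(r[0],1),np.round(r[1],1)
for n in("top","side"):
    c=np.load(n+"0.npy",allow_pickle=True).item(); P,R,o=cloud(c)
    hsv=cv2.cvtColor(c["frame"],cv2.COLOR_RGB2HSV); H,S,V=[hsv[...,i].astype(int) for i in range(3)]
    x,y,z=P[...,0],P[...,1],P[...,2]
    ws=(x>250)&(x<700)&(np.abs(y)<420)
    print("==",n,"table z",np.nanmedian(z[ws&(z<15)]))
    masks={"nut":(H>100)&(H<130)&(S>120)&ws&(z>60)&(z<130)&(abs(y)<100),
     "tray":(H>20)&(H<32)&(S>150)&ws&(x<600)&(z<45),
     "mat":(H>50)&(H<75)&(S>120)&ws&(z<20)}
    for k,m in masks.items():
        m=m.astype(np.uint8); nn,l,st,_=cv2.connectedComponentsWithStats(m)
        for i in np.argsort(-st[1:,4])[:3]+1:
            if st[i,4]<15: continue
            q=P[l==i]; print(k,st[i].tolist(),"z",np.nanpercentile(q[:,2],[5,50,95]).round(1))
            zz={"nut":98,"tray":30,"mat":8}[k]
            print("   plane",zz,rect(onplane(R,o,zz)[l==i]))
            print("   cloud",rect(q[~np.isnan(q[:,0])]))
    q=P[ws&(abs(y)<100)&(x>380)&(x<600)&(z>62)&(z<82)&(S<110)]
    if len(q): print("rib",len(q),rect(q),np.median(q,0).round(1))
    q=P[ws&(abs(y)<100)&(x>350)&(x<620)&(z>34)&(z<82)]
    print("block+",len(q),rect(q))
    if n=="top":
        im=cv2.resize(c["frame"][210:310,270:370],(600,600),interpolation=cv2.INTER_CUBIC); save("cropT",im)
```

```text
== top table z 0.5262080910106306
nut [303, 263, 17, 20, 88] z [ 85.3  99.6 103.6]
   plane 98 ([[485.0, 9.0], [493.0, -7.0], [534.0, 13.0], [526.0, 30.0]], array([509.5,  11.4]), array([46.4, 18.5]))
   cloud ([[485.0, 10.0], [493.0, -7.0], [534.0, 13.0], [526.0, 30.0]], array([509.5,  11.2]), array([45.6, 18.7]))
tray [156, 236, 82, 36, 2372] z [ 0.3  3.9 28.9]
   plane 30 ([[520.0, 360.0], [536.0, 178.0], [615.0, 186.0], [598.0, 367.0]], array([567.1, 272.9]), array([ 78.6, 182.5]))
   cloud ([[521.0, 361.0], [537.0, 182.0], [615.0, 189.0], [599.0, 368.0]], array([568.1, 274.9]), array([ 79. , 179.5]))
mat [397, 200, 103, 121, 6987] z [ 4.8  8.  11.2]
   plane 8 ([[404.0, -264.0], [461.0, -411.0], [682.0, -326.0], [625.0, -179.0]], array([ 542.9, -295.2]), array([236.9, 157.6]))
   cloud ([[405.0, -263.0], [460.0, -411.0], [682.0, -328.0], [626.0, -180.0]], array([ 543.3, -295.5]), array([237. , 157.9]))
rib 168 ([[493.0, -5.0], [599.0, -8.0], [600.0, 24.0], [494.0, 27.0]], array([546.4,   9.4]), array([ 32.3, 105.3])) [561.5   2.4  73.7]
block+ 1100 ([[485.0, -7.0], [617.0, -27.0
[... 557 characters left out ...]
[ 87.2, 185.3]))
   cloud ([[522.0, 367.0], [535.0, 172.0], [613.0, 177.0], [600.0, 373.0]], array([567.3, 272.3]), array([ 78.2, 196.2]))
mat [356, 180, 117, 70, 5357] z [3.1 5.5 7.7]
   plane 8 ([[403.0, -254.0], [461.0, -406.0], [683.0, -321.0], [625.0, -169.0]], array([ 542.7, -287.5]), array([237.9, 162.4]))
   cloud ([[402.0, -258.0], [462.0, -412.0], [686.0, -325.0], [626.0, -171.0]], array([ 544.1, -291.6]), array([240. , 164.6]))
rib 227 ([[494.0, 6.0], [599.0, -4.0], [601.0, 23.0], [497.0, 33.0]], array([547.8,  14.5]), array([ 27.2, 105.2])) [569.3   7.2  71.2]
block+ 1661 ([[485.0, -3.0], [618.0, -19.0], [623.0, 24.0], [491.0, 40.0]], array([554.2,  10.3]), array([ 43.6, 133.3]))
```

View pics/cropT.png

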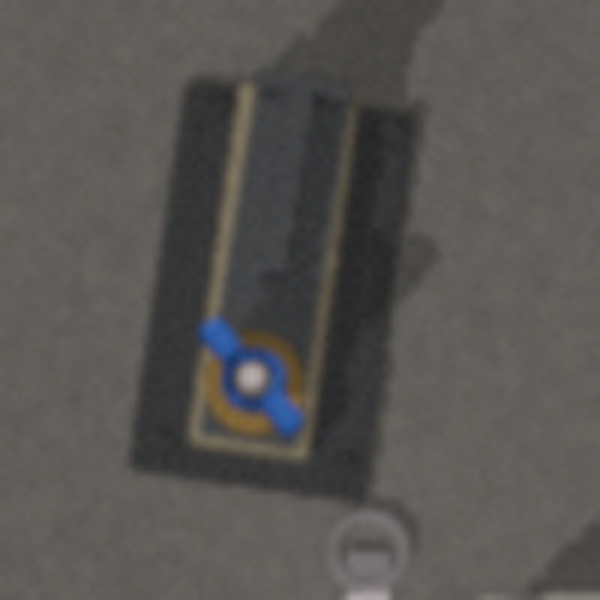

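The crop confirms that the mount's long axis is at a yaw of about -0.15 and the wings at about +0.72. I'll move above the nut and refine with the wrist camera.

Call:
{"op": "servo_tool", "data": {
  "motion": [
    [[0.35, 0.54, 0.05, 0, 0, 0.32, 0], [0.35, 0.54, 0.05, 0, 0, 0.32, 0], [0.35, 0.54, 0.05, 0, 0, 0.32, 0], [0.35, 0.54, 0.05, 0, 0, 0.32, 0], [0.35, 0.54, 0.05, 0, 0, 0.32, 0], [0.35, 0.54, 0.05, 0, 0, 0.32, 0], [0.35, 0.54, 0.05, 0, 0, 0.32, 0], [0.35, 0.54, 0.05, 0, 0, 0.32, 0], [0.35, 0.54, 0.05, 0, 0, 0.32, 0]]
  ]
}}

```text
clock: 1.0
eef_pos: [333.7, -256.6, 230.3]
eef_rot: [-3.141, 0.0, 1.297]
wrist_force: [0.7, -0.3, -0.4]
finger_gap: 94.0
finger_force: 0.0
```

Call:
{"op": "servo_tool", "data": {
  "motion": [
    [[0.35, 0.54, 0, 0, 0, 0.316, 0], [0.35, 0.54, 0, 0, 0, 0.316, 0], [0.35, 0.54, 0, 0, 0, 0.316, 0], [0.35, 0.54, 0, 0, 0, 0.316, 0], [0.35, 0.54, 0, 0, 0, 0.316, 0], [0.35, 0.54, 0, 0, 0, 0.316, 0], [0.35, 0.54, 0, 0, 0, 0.316, 0], [0.35, 0.54, 0, 0, 0, 0.316, 0], [0.35, 0.54, 0, 0, 0, 0.316, 0], [0.35, 0.54, 0, 0, 0, 0.316, 0]]
  ]
}}

```text
clock: 2.0
eef_pos: [508.4, 11.9, 230.4]
eef_rot: [-3.141, -0.0, 2.287]
wrist_force: [0.4, 0.2, 0.3]
finger_gap: 94.3
finger_force: 0.0
```

Run:
```python
from h import *
c=manip.camera("wrist"); save("w1",c["frame"]); np.save("w1.npy",c,allow_pickle=True)
s=manip.read_state(); print(s["clock"],s["eef_pos"],s["eef_rot"],s["joints"]); print(np.round(c["cam_to_world"],2).tolist(),c["vfov"])
```

```text
2.05 [508.39037498  11.94941356 230.46214948] [-3.14143983e+00  2.07658823e-05  2.28703893e+00] [-4.84697974e-02  1.87847845e-01  1.60123909e+00 -1.23720039e-04
  1.35260162e+00 -7.64685614e-01]
[[0.75, 0.63, 0.18, 454.76], [0.66, -0.72, -0.21, 75.24], [-0.0, 0.28, -0.96, 409.31], [0.0, 0.0, 0.0, 1.0]] 66.97676550927699
```

View pics/w1.png

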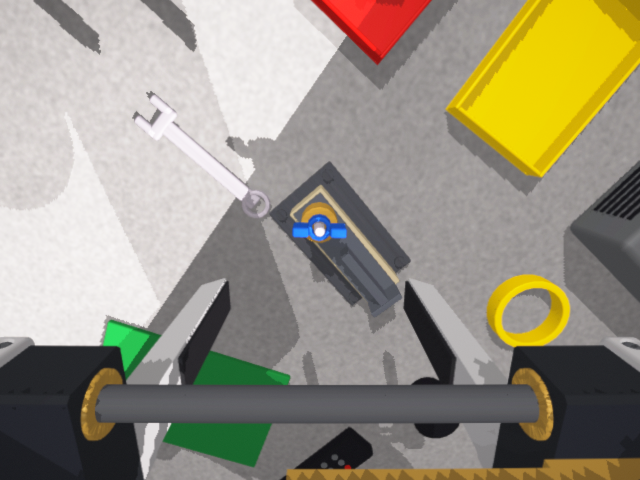

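The wrist view shows the nut's wings level at about (320,230) with the stud at (319,229). The bracket rib runs down-right to about (390,300).

Run:
```python
from h import *
def rect(p): 
    r=cv2.minAreaRect(p[:,:2].astype(np.float32)); return np.round(cv2.boxPoints(r),1).tolist(),np.round(r[0],1),np.round(r[1],1)
c=np.load("w1.npy",allow_pickle=True).item(); P,R,o=cloud(c)
hsv=cv2.cvtColor(c["frame"],cv2.COLOR_RGB2HSV); H,S,V=[hsv[...,i].astype(int) for i in range(3)]
z=P[...,2]; v,u=np.mgrid[0:480,0:640]
near=(abs(u-340)<80)&(v>150)&(v<330)
m=(H>100)&(H<130)&(S>150)&near
q=P[m&(z>98)&(z<106)]; print("wing tops",len(q),q.mean(0),rect(q))
d=np.linalg.svd((q-q.mean(0))[:,:2])[2][0]; print("yaw",np.arctan2(d[1],d[0]))
st=near&(S<60)&(abs(u-319)<10)&(abs(v-229)<10)&(z>90); q=P[st]; print("stud",len(q),q.mean(0))
q=P[near&(z>34)&(z<37.5)|near&(z>38)&(z<42)]; print("block",rect(q))
q=P[near&(z>70)&(z<78)&(S<80)]; print("rib/flange",len(q),rect(q))
q0=q; q=q[np.linalg.norm(q[:,:2]-[509,12],axis=1)<100]
q=q[np.linalg.norm(q[:,:2]-[509,12],axis=1)>38]; print("rib",len(q),rect(q),q.mean(0)); d=np.linalg.svd((q-q.mean(0))[:,:2],full_matrices=False)[2][0]; print("yaw",np.arctan(d[1]/d[0]))
q=P[near&(z>43)&(z<50)&(S<80)]; print("plate",len(q),rect(q))
m=(H>20)&(H<34)&(S>150)&(u>440)&(v<190);
for zz in(30,):
  q=P[m&(abs(z-zz)<4)]; print("tray rim",len(q),rect(q))
c=np.load("top0.npy",allow_pickle=True).item(); P,R,o=cloud(c)
hsv=cv2.cvtColor(c["frame"],cv2.COLOR_RGB2HSV); v,u=np.mgrid[0:480,0:640]
m=(abs(u-196)<50)&(abs(v-240)<35)&(hsv[...,0]>18)&(hsv[...,0]<34)&(hsv[...,1]>120)
print("tray top",rect(P[m]))
```

```text
wing tops 333 [509.357699    15.28855954 101.20523285] ([[488.5, 3.4000000953674316], [494.29998779296875, -3.5999999046325684], [530.9000244140625, 26.700000762939453], [525.0999755859375, 33.70000076293945]], array([509.7,  15.1]), array([47.6,  9.1]))
yaw 0.6946002115419647
stud 104 [509.15148636  15.56322747  96.56447163]
block ([[484.0, -3.5999999046325684], [616.7999877929688, -23.799999237060547], [623.5, 19.799999237060547], [490.6000061035156, 40.099998474121094]], array([553.7,   8.1]), array([ 44.2, 134.4]))
rib/flange 909 ([[496.0, -7.800000190734863], [618.7999877929688, -21.700000762939453], [622.7999877929688, 14.100000381469727], [500.0, 28.0]], array([559.4,   3.1]), array([ 35.9, 123.6]))
rib 594 ([[547.9000244140625, 3.200000047683716], [607.0, -6.900000095367432], [608.7000122070312, 3.200000047683716], [549.5999755859375, 13.199999809265137]], array([578.3,   3.2]), array([10.2, 60. ])) [577.50528109   3.57988382  73.483621  ]
yaw -0.16989314272847583
plate 1975 ([[486.79998779296875, 0.30000001192092896], [614.7000122070312, -21.5], [620.7999877929688, 14.199999809265137], [492.8999938964844, 36.0]], array([553.8,   7.3]), array([ 36.2, 129.8]))
tray rim 1907 ([[523.7999877929688, 324.29998779296875], [539.0999755859375, 183.8000030517578], [659.7999877929688, 196.89999389648438], [644.5, 337.5]], array([591.8, 260.6]), array([121.3, 141.4]))
tray top ([[519.7999877929688, 360.79998779296875], [539.4000244140625, 182.39999389648438], [660.0999755859375, 195.6999969482422], [640.5, 374.1000061035156]], array([589.9, 278.3]), array([121.5, 179.5]))
```

Call:
{"op": "servo_tool", "data": {
  "motion": [
    [[0.002, 0.004, -0.1, 0, 0, -0.007, 0], [0.002, 0.004, -0.2, 0, 0, -0.007, 0], [0.002, 0.004, -0.2, 0, 0, -0.007, 0], [0.002, 0.004, -0.2, 0, 0, -0.007, 0], [0.002, 0.004, -0.2, 0, 0, -0.007, 0]]
  ]
}}

```text
clock: 2.55
eef_pos: [511.0, 15.0, 133.3]
eef_rot: [3.139, 0.003, 2.268]
wrist_force: [0.5, 0.0, 0.7]
finger_gap: 94.4
finger_force: 0.0
```

Call:
{"op": "servo_tool", "data": {
  "motion": [
    [[0, 0, -0.05, 0, 0, 0, 0], [0, 0, -0.08, 0, 0, 0, 0], [0, 0, -0.1, 0, 0, 0, 0], [0, 0, -0.106, 0, 0, 0, 0], [0, 0, -0.106, 0, 0, 0, 0], [0, 0, -0.106, 0, 0, 0, 0]]
  ]
}}

```text
clock: 3.15
eef_pos: [510.3, 15.4, 78.5]
eef_rot: [3.14, 0.001, 2.269]
wrist_force: [0.8, 0.1, -0.5]
finger_gap: 93.9
finger_force: 0.0
```

Run:
```python
from h import *
c=manip.camera("wrist"); save("w2",c["frame"])
s=manip.read_state(); print(s["clock"],s["eef_pos"],s["eef_rot"],s["wrist_force"])
P,R,o=cloud(c)
hsv=cv2.cvtColor(c["frame"],cv2.COLOR_RGB2HSV); H,S=hsv[...,0],hsv[...,1]
q=P[(H>100)&(H<130)&(S>150)&(P[...,2]>98)&(P[...,2]<106)&(abs(P[...,0]-509)<40)&(abs(P[...,1]-15)<40)]
r=cv2.minAreaRect(q[:,:2].astype(np.float32)); print(len(q),q.mean(0),r)
```

```text
3.2 [510.25461797  15.40040482  78.39168211] [3.14054500e+00 9.99214098e-04 2.26893373e+00] [0.87420016 0.27257844 0.04138999]
1085 [509.33092503  15.85586913 101.15808623] ((509.55963134765625, 15.345142364501953), (47.24738311767578, 9.849388122558594), 38.32069396972656)
```

Call:
{"op": "servo_tool", "data": {
  "motion": [
    [[0, 0, 0, 0, 0, 0, 1], [0, 0, 0, 0, 0, 0, 1], [0, 0, 0, 0, 0, 0, 1], [0, 0, 0, 0, 0, 0, 1], [0, 0, 0, 0, 0, 0, 1], [0, 0, 0, 0, 0, 0, 1], [0, 0, 0, 0, 0, 0, 1]]
  ],
  "newtons": 15
}}

```text
clock: 3.9
eef_pos: [509.7, 15.4, 77.4]
eef_rot: [-3.142, -0.0, 2.269]
wrist_force: [-0.5, -0.6, -0.5]
finger_gap: 47.8
finger_force: 15.0
```

Call:
{"op": "servo_tool", "data": {
  "motion": [
    [[0, 0, 0.02, 0, 0, 0, 1], [0, 0, 0.05, 0, 0, 0, 1], [0, 0, 0.08, 0, 0, 0, 1], [0, 0, 0.12, 0, 0, 0, 1], [0, 0, 0.16, 0, 0, 0, 1], [0, 0, 0.16, 0, 0, 0, 1], [0, 0, 0.16, 0, 0, 0, 1]]
  ]
}}

```text
clock: 4.6
eef_pos: [509.7, 15.4, 157.5]
eef_rot: [3.141, 0.0, 2.269]
wrist_force: [-0.6, -0.3, -0.8]
finger_gap: 47.6
finger_force: 15.0
```

Call:
{"op": "servo_tool", "data": {
  "motion": [
    [[0.03, 0.12, 0, 0, 0, -0.03, 1], [0.06, 0.22, 0, 0, 0, -0.07, 1], [0.08, 0.32, 0, 0, 0, -0.1, 1], [0.1, 0.42, 0, 0, 0, -0.13, 1], [0.13, 0.51, 0, 0, 0, -0.16, 1], [0.15, 0.58, 0, 0, 0, -0.187, 1], [0.15, 0.615, 0, 0, 0, -0.187, 1], [0.15, 0.615, 0, 0, 0, -0.187, 1], [0.15, 0.615, 0, 0, 0, -0.187, 1], [0.15, 0.615, 0, 0, 0, -0.187, 1]]
  ]
}}

```text
clock: 5.6
eef_pos: [584.8, 321.4, 157.3]
eef_rot: [-3.141, 0.0, 1.681]
wrist_force: [-0.8, -0.6, 0.5]
finger_gap: 48.1
finger_force: 15.0
```

Call:
{"op": "servo_tool", "data": {
  "motion": [
    [[0, 0, -0.06, 0, 0, 0, 1], [0, 0, -0.12, 0, 0, 0, 1], [0, 0, -0.18, 0, 0, 0, 1], [0, 0, -0.23, 0, 0, 0, 1], [0, 0, -0.26, 0, 0, 0, 1], [0, 0, -0.28, 0, 0, 0, 1], [0, 0, -0.29, 0, 0, 0, 1], [0, 0, -0.298, 0, 0, 0, 1], [0, 0, -0.298, 0, 0, 0, 1], [0, 0, -0.298, 0, 0, 0, 1]]
  ]
}}

```text
clock: 6.6
eef_pos: [585.1, 323.1, 9.2]
eef_rot: [3.141, -0.0, 1.681]
wrist_force: [-0.3, 0.3, -0.4]
finger_gap: 47.7
finger_force: 15.0
```

Run:
```python
from h import *
c=manip.camera("wrist"); save("w3",c["frame"]); s=manip.read_state(); print(s["clock"],s["eef_pos"],s["eef_rot"],s["wrist_force"],s["finger_gap"])
```

```text
6.65 [585.05214056 323.09861489   9.20506657] [ 3.14058748e+00 -3.44179272e-04  1.68145236e+00] [ 0.05400275 -1.17302424 -0.24935268] 47.89108828450418
```

View pics/w3.png

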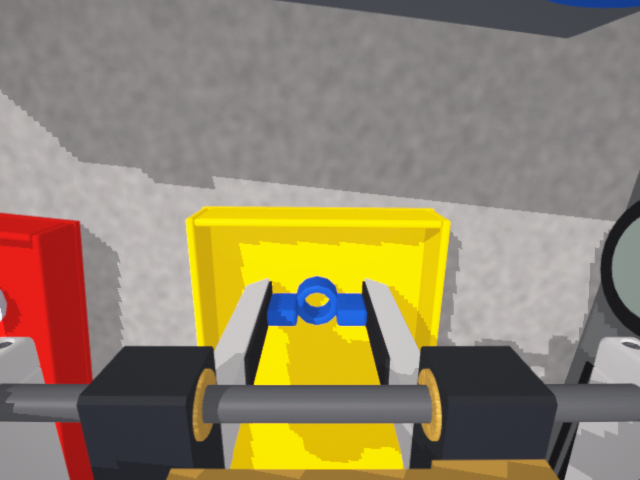

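The nut is held inside the yellow tray at (317,303), clear of both walls. I'll lower it slightly, open part way and rise.

Call:
{"op": "servo_tool", "data": {
  "motion": [
    [[0, 0, -0.002, 0, 0, 0, 1], [0, 0, -0.002, 0, 0, 0, 1], [0, 0, -0.002, 0, 0, 0, 0.3], [0, 0, -0.002, 0, 0, 0, 0.3], [0, 0, -0.002, 0, 0, 0, 0.3], [0, 0, -0.002, 0, 0, 0, 0.3]]
  ]
}}

```text
clock: 7.25
eef_pos: [584.8, 322.9, 7.5]
eef_rot: [3.142, -0.0, 1.681]
wrist_force: [-0.8, -0.5, -1.1]
finger_gap: 65.5
finger_force: 0.0
```

Call:
{"op": "servo_tool", "data": {
  "motion": [
    [[0, 0, 0.02, 0, 0, 0, 0.3], [0, 0, 0.08, 0, 0, 0, 0.3], [0, 0, 0.17, 0, 0, 0, 0.3], [0, 0, 0.26, 0, 0, 0, 0.3], [0, 0, 0.3, 0, 0, 0, 0.3], [0, 0, 0.3, 0, 0, 0, 0.3]]
  ]
}}

```text
clock: 7.85
eef_pos: [585.9, 323.5, 162.2]
eef_rot: [3.135, -0.002, 1.681]
wrist_force: [-0.1, 1.0, -1.2]
finger_gap: 65.7
finger_force: 0.0
```

Call:
{"op": "servo_tool", "data": {
  "motion": [
    [[-0.01, -0.05, 0, 0, 0, -0.045, 0.3], [-0.02, -0.1, 0, 0, 0, -0.09, 0.3], [-0.04, -0.17, 0, 0, 0, -0.135, 0.3], [-0.06, -0.24, 0, 0, 0, -0.18, 0.3], [-0.08, -0.31, 0, 0, 0, -0.225, 0.3], [-0.09, -0.38, 0, 0, 0, -0.27, 0.3], [-0.11, -0.45, 0, 0, 0, -0.315, 0.3], [-0.13, -0.52, 0, 0, 0, -0.36, 0.3], [-0.14, -0.58, 0, 0, 0, -0.405, 0.3], [-0.15, -0.615, 0, 0, 0, -0.45, 0.3]]
  ]
}}

```text
clock: 8.85
eef_pos: [508.9, 13.6, 156.8]
eef_rot: [-3.141, 0.001, 0.261]
wrist_force: [0.9, 0.0, -0.0]
finger_gap: 65.8
finger_force: 0.0
```

Call:
{"op": "servo_tool", "data": {
  "motion": [
    [[0, 0, 0, 0, 0, -0.045, 0.3], [0, 0, 0, 0, 0, -0.09, 0.3], [0, 0, 0, 0, 0, -0.139, 0.3], [0, 0, 0, 0, 0, -0.139, 0.3], [0, 0, 0, 0, 0, -0.139, 0.3]]
  ]
}}

```text
clock: 9.35
eef_pos: [509.5, 15.5, 157.0]
eef_rot: [3.142, 0.001, -0.165]
wrist_force: [0.1, -0.0, -0.2]
finger_gap: 65.7
finger_force: 0.0
```

```bash
cat > m.py <<'E'
from h import *
def rect(p):
    r=cv2.minAreaRect(p[:,:2].astype(np.float32)); return np.round(cv2.boxPoints(r),1).tolist(),np.round(r[0],1),np.round(r[1],1)
def look(n):
    c=manip.camera("wrist"); save(n,c["frame"]); P,R,o=cloud(c)
    hsv=cv2.cvtColor(c["frame"],cv2.COLOR_RGB2HSV); s=manip.read_state()
    print(s["clock"],s["eef_pos"].round(1),s["eef_rot"].round(3),s["wrist_force"].round(1),s["finger_gap"])
    return c,P,hsv[...,0],hsv[...,1]
E
python3 - <<'E'
from m import *
c,P,H,S=look("w4"); z=P[...,2]
near=(np.linalg.norm(P[...,:2]-[509,15],axis=-1)<30)
q=P[near&(abs(z-74)<4)&(S>90)]; print("spacer",len(q),cv2.minEnclosingCircle(q[:,:2].astype(np.float32)),np.median(q[:,2]))
d=np.linalg.norm(P[...,:2]-[509.5,15],axis=-1)
q=P[(d>45)&(d<95)&(abs(z-73)<5)&(S<90)]; print("rib",len(q),rect(q) if len(q) else 0)
E
```

```text
9.4 [509.5  15.5 157.1] [ 3.142e+00  1.000e-03 -1.650e-01] [-0.3  0.6  0. ] 65.93220599580194
spacer 1263 ((510.3265380859375, 14.791059494018555), 17.938425064086914) 73.5495001743837
rib 1048 ([[552.7999877929688, 2.4000000953674316], [602.2000122070312, -5.900000095367432], [603.9000244140625, 3.700000047683716], [554.5, 12.100000381469727]], array([578.4,   3.1]), array([ 9.8, 50.1]))
```

View pics/w4.png

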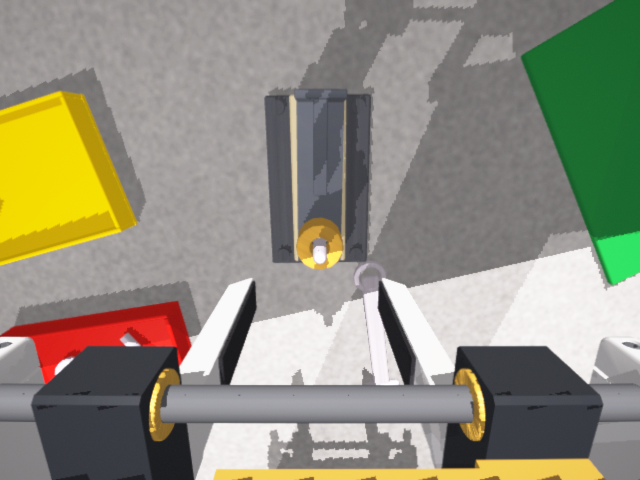

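The spacer is at (320,243), centred below the fingers, and the bracket is still in place. I'll go down and grip it.

Call:
{"op": "servo_tool", "data": {
  "motion": [
    [[0, -0.001, -0.06, 0, 0, 0, 0.3], [0, -0.001, -0.12, 0, 0, 0, 0.3], [0, -0.001, -0.17, 0, 0, 0, 0.3], [0, -0.001, -0.2, 0, 0, 0, 0.3], [0, -0.001, -0.214, 0, 0, 0, 0.3], [0, -0.001, -0.214, 0, 0, 0, 0.3], [0, -0.001, -0.214, 0, 0, 0, 0.3], [0, -0.001, -0.214, 0, 0, 0, 0.3]]
  ]
}}

```text
clock: 10.2
eef_pos: [510.2, 14.9, 51.3]
eef_rot: [-3.141, -0.001, -0.168]
wrist_force: [0.5, -0.1, 0.0]
finger_gap: 65.7
finger_force: 0.0
```

Call:
{"op": "servo_tool", "data": {
  "motion": [
    [[0, 0, 0, 0, 0, 0, 1], [0, 0, 0, 0, 0, 0, 1], [0, 0, 0, 0, 0, 0, 1], [0, 0, 0, 0, 0, 0, 1], [0, 0, 0, 0, 0, 0, 1], [0, 0, 0, 0, 0, 0, 1]]
  ],
  "newtons": 15
}}

```text
clock: 10.8
eef_pos: [509.8, 14.9, 50.6]
eef_rot: [3.142, -0.0, -0.169]
wrist_force: [-0.9, -0.2, 1.7]
finger_gap: 36.1
finger_force: 15.0
```

Call:
{"op": "servo_tool", "data": {
  "motion": [
    [[0, 0, 0.02, 0, 0, 0, 1], [0, 0, 0.05, 0, 0, 0, 1], [0, 0, 0.09, 0, 0, 0, 1], [0, 0, 0.14, 0, 0, 0, 1], [0, 0, 0.19, 0, 0, 0, 1], [0, 0, 0.214, 0, 0, 0, 1], [0, 0, 0.214, 0, 0, 0, 1], [0, 0, 0.214, 0, 0, 0, 1]]
  ]
}}

```text
clock: 11.6
eef_pos: [509.4, 14.9, 156.6]
eef_rot: [3.141, 0.001, -0.169]
wrist_force: [0.2, 1.0, -1.4]
finger_gap: 36.1
finger_force: 15.0
```

Call:
{"op": "servo_tool", "data": {
  "motion": [
    [[0.03, 0.09, 0, 0, 0, 0.03, 1], [0.06, 0.18, 0, 0, 0, 0.06, 1], [0.1, 0.27, 0, 0, 0, 0.088, 1], [0.13, 0.36, 0, 0, 0, 0.088, 1], [0.155, 0.42, 0, 0, 0, 0.088, 1], [0.168, 0.458, 0, 0, 0, 0.088, 1], [0.168, 0.458, 0, 0, 0, 0.088, 1], [0.168, 0.458, 0, 0, 0, 0.088, 1], [0.168, 0.458, 0, 0, 0, 0.088, 1]]
  ]
}}

```text
clock: 12.5
eef_pos: [593.5, 242.9, 156.8]
eef_rot: [3.141, 0.001, 0.107]
wrist_force: [-0.3, -0.5, -0.8]
finger_gap: 36.4
finger_force: 15.0
```

Run:
```python
from m import *
c=manip.camera("top"); P,R,o=cloud(c); hsv=cv2.cvtColor(c["frame"],cv2.COLOR_RGB2HSV); z=P[...,2]
s=manip.read_state(); print(s["clock"],s["eef_pos"],s["eef_rot"])
c,P,H,S=look("w5"); z=P[...,2]
d=np.linalg.norm(P[...,:2]-[585,323],axis=-1)
q=P[(d<60)&(H>100)&(H<130)&(S>150)]; print("nut",len(q),rect(q) if len(q) else 0,np.nanmax(q[:,2]) if len(q) else 0)
```

```text
12.55 [593.57670758 242.89101554 157.14661661] [3.14137811e+00 6.02912089e-04 1.06421191e-01]
12.6 [593.7 242.9 157.4] [3.141 0.    0.106] [ 1.3 -0.4 -0.5] 36.07124621937144
nut 718 ([[561.7999877929688, 317.0], [606.0, 307.1000061035156], [610.5999755859375, 327.5], [566.2999877929688, 337.3999938964844]], array([586.2, 322.2]), array([20.9, 45.3])) 33.7601479885916
```

View pics/w5.png

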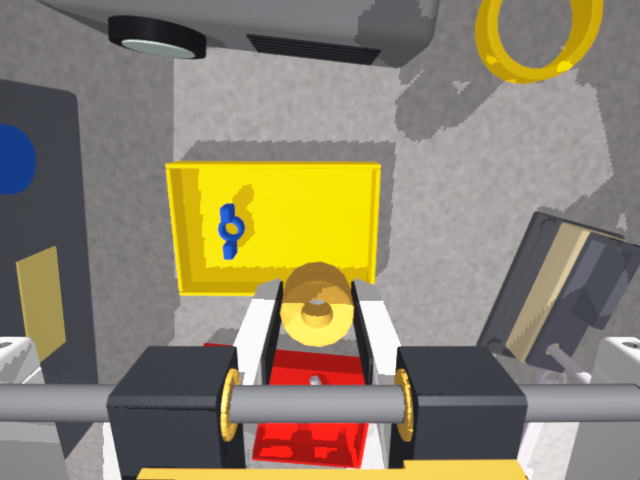

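The nut stands in the tray at (231,230), the spacer is upright in the fingers, and the bracket is still on the stud.

Call:
{"op": "servo_tool", "data": {
  "motion": [
    [[0, 0, -0.06, 0, 0, 0, 1], [0, 0, -0.12, 0, 0, 0, 1], [0, 0, -0.18, 0, 0, 0, 1], [0, 0, -0.23, 0, 0, 0, 1], [0, 0, -0.26, 0, 0, 0, 1], [0, 0, -0.28, 0, 0, 0, 1], [0, 0, -0.29, 0, 0, 0, 1], [0, 0, -0.297, 0, 0, 0, 1], [0, 0, -0.297, 0, 0, 0, 1], [0, 0, -0.297, 0, 0, 0, 1]]
  ]
}}

```text
clock: 13.6
eef_pos: [594.1, 244.0, 9.7]
eef_rot: [-3.141, -0.001, 0.107]
wrist_force: [-0.6, 0.3, -0.7]
finger_gap: 36.2
finger_force: 15.0
```

Call:
{"op": "servo_tool", "data": {
  "motion": [
    [[0, 0, -0.001, 0, 0, 0, 1], [0, 0, -0.001, 0, 0, 0, 1], [0, 0, -0.001, 0, 0, 0, 0.38], [0, 0, -0.001, 0, 0, 0, 0.38], [0, 0, -0.001, 0, 0, 0, 0.38], [0, 0, -0.001, 0, 0, 0, 0.38]]
  ]
}}

```text
clock: 14.2
eef_pos: [593.8, 243.9, 8.5]
eef_rot: [-3.142, -0.0, 0.107]
wrist_force: [-0.0, -0.8, -0.2]
finger_gap: 58.2
finger_force: 0.0
```

Call:
{"op": "servo_tool", "data": {
  "motion": [
    [[0, 0, 0.02, 0, 0, 0, 0.38], [0, 0, 0.08, 0, 0, 0, 0.38], [0, 0, 0.17, 0, 0, 0, 0.38], [0, 0, 0.26, 0, 0, 0, 0.38], [0, 0, 0.298, 0, 0, 0, 0.38], [0, 0, 0.298, 0, 0, 0, 0.38]]
  ]
}}

```text
clock: 14.8
eef_pos: [594.9, 244.4, 161.8]
eef_rot: [-3.14, -0.006, 0.107]
wrist_force: [-0.0, -0.6, -0.7]
finger_gap: 58.1
finger_force: 0.0
```

Call:
{"op": "servo_tool", "data": {
  "motion": [
    [[-0.01, -0.09, 0, 0, 0, -0.03, 0.38], [-0.02, -0.18, 0, 0, 0, -0.06, 0.38], [-0.03, -0.27, 0, 0, 0, -0.088, 0.38], [-0.035, -0.36, 0, 0, 0, -0.088, 0.38], [-0.04, -0.44, 0, 0, 0, -0.088, 0.38], [-0.04, -0.48, 0, 0, 0, -0.088, 0.38], [-0.04, -0.48, 0, 0, 0, -0.088, 0.38], [-0.04, -0.48, 0, 0, 0, -0.088, 0.38], [-0.04, -0.48, 0, 0, 0, -0.088, 0.38]]
  ]
}}

```text
clock: 15.7
eef_pos: [573.6, 5.0, 157.0]
eef_rot: [-3.142, 0.001, -0.168]
wrist_force: [-0.6, 0.8, 0.2]
finger_gap: 58.2
finger_force: 0.0
```

Run:
```python
from m import *
c=manip.camera("top"); P,R,o=cloud(c); hsv=cv2.cvtColor(c["frame"],cv2.COLOR_RGB2HSV)
v,u=np.mgrid[0:480,0:640]; z=P[...,2]
t=(abs(u-196)<42)&(abs(v-240)<32)&(z>18)
inn=(abs(P[...,0]-590)<52)&(abs(P[...,1]-279)<78)
q=P[t&inn]; print("in tray high:",len(q)); 
b=hsv[...,0]>95
for n,m in(("nut",t&inn&b),("spacer",t&inn&~b)): print(n,m.sum(),P[m].mean(0).round(1),np.nanmax(P[m][:,2]))
c,P,H,S=look("w6"); z=P[...,2]
d=np.linalg.norm(P[...,:2]-[510,15],axis=-1)
q=P[(d>30)&(d<102)&(abs(z-73)<5)&(S<90)]; 
q=q[abs((q[:,0]-510)*.168+(q[:,1]-15)*.986)<8]; print("rib",len(q),rect(q),np.median(q[:,2]))
```

```text
in tray high: 305
nut 76 [584.  318.4  27.6] 35.65605662363828
spacer 229 [596.7 254.1  29.4] 36.10851071198613
15.8 [573.7   5.  157.2] [-3.142  0.    -0.168] [-0.6 -0.7 -0.3] 58.43443651612577
rib 1011 ([[549.2999877929688, 3.299999952316284], [609.7999877929688, -6.5], [611.2999877929688, 2.700000047683716], [550.7999877929688, 12.5]], array([580.3,   3. ]), array([ 9.3, 61.3])) 73.62383789181251
```

View pics/w6.png

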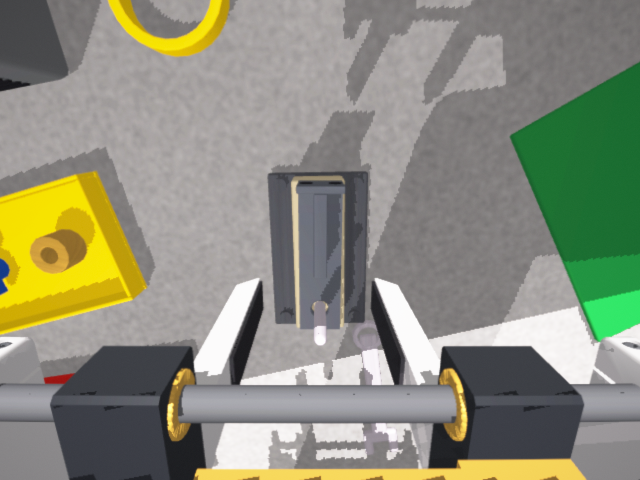

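The spacer stands in the tray at (58,250), and the rib is centred between the fingers at about (320,235). I'll grip the rib next.

Call:
{"op": "servo_tool", "data": {
  "motion": [
    [[0, 0, -0.06, 0, 0, 0, 0.38], [0, 0, -0.12, 0, 0, 0, 0.38], [0, 0, -0.17, 0, 0, 0, 0.38], [0, 0, -0.2, 0, 0, 0, 0.38], [0, 0, -0.213, 0, 0, 0, 0.38], [0, 0, -0.218, 0, 0, 0, 0.38], [0, 0, -0.218, 0, 0, 0, 0.38], [0, 0, -0.218, 0, 0, 0, 0.38]]
  ]
}}

```text
clock: 16.6
eef_pos: [574.3, 3.9, 49.5]
eef_rot: [-3.141, -0.002, -0.169]
wrist_force: [0.1, -0.2, -0.3]
finger_gap: 58.3
finger_force: 0.0
```

Call:
{"op": "servo_tool", "data": {
  "motion": [
    [[0, 0, 0, 0, 0, 0, 1], [0, 0, 0, 0, 0, 0, 1], [0, 0, 0, 0, 0, 0, 1], [0, 0, 0, 0, 0, 0, 1], [0, 0, 0, 0, 0, 0, 1], [0, 0, 0, 0, 0, 0, 1], [0, 0, 0, 0, 0, 0, 1], [0, 0, 0, 0, 0, 0, 1]]
  ],
  "newtons": 45
}}

```text
clock: 17.4
eef_pos: [573.7, 3.8, 48.4]
eef_rot: [3.141, 0.0, -0.169]
wrist_force: [0.0, 0.0, -0.3]
finger_gap: 10.0
finger_force: 45.0
```

Call:
{"op": "servo_tool", "data": {
  "motion": [
    [[0, 0, 0.01, 0, 0, 0, 1], [0, 0, 0.03, 0, 0, 0, 1], [0, 0, 0.05, 0, 0, 0, 1], [0, 0, 0.08, 0, 0, 0, 1], [0, 0, 0.11, 0, 0, 0, 1], [0, 0, 0.14, 0, 0, 0, 1], [0, 0, 0.17, 0, 0, 0, 1], [0, 0, 0.2, 0, 0, 0, 1], [0, 0, 0.218, 0, 0, 0, 1], [0, 0, 0.218, 0, 0, 0, 1]]
  ]
}}

```text
clock: 18.4
eef_pos: [574.3, 3.9, 159.3]
eef_rot: [-3.141, -0.003, -0.169]
wrist_force: [0.8, 1.3, -2.6]
finger_gap: 9.9
finger_force: 45.0
```

Call:
{"op": "servo_tool", "data": {
  "motion": [
    [[-0.004, -0.05, 0, 0, 0, 0.02, 1], [-0.008, -0.12, 0, 0, 0, 0.04, 1], [-0.012, -0.2, 0, 0, 0, 0.06, 1], [-0.016, -0.28, 0, 0, 0, 0.08, 1], [-0.02, -0.36, 0, 0, 0, 0.1, 1], [-0.024, -0.44, 0, 0, 0, 0.13, 1], [-0.026, -0.51, 0, 0, 0, 0.15, 1], [-0.026, -0.56, 0, 0, 0, 0.171, 1], [-0.026, -0.58, 0, 0, 0, 0.171, 1], [-0.026, -0.58, 0, 0, 0, 0.171, 1]]
  ]
}}

```text
clock: 19.4
eef_pos: [560.3, -286.7, 156.6]
eef_rot: [-3.141, 0.001, 0.365]
wrist_force: [-0.5, -0.3, -3.0]
finger_gap: 9.7
finger_force: 45.0
```

Call:
{"op": "servo_tool", "data": {
  "motion": [
    [[0, 0, -0.05, 0, 0, 0, 1], [0, 0, -0.1, 0, 0, 0, 1], [0, 0, -0.15, 0, 0, 0, 1], [0, 0, -0.19, 0, 0, 0, 1], [0, 0, -0.22, 0, 0, 0, 1], [0, 0, -0.24, 0, 0, 0, 1], [0, 0, -0.24, 0, 0, 0, 1], [0, 0, -0.24, 0, 0, 0, 1]]
  ]
}}

```text
clock: 20.2
eef_pos: [561.2, -286.0, 38.2]
eef_rot: [3.141, -0.001, 0.368]
wrist_force: [-0.6, 0.4, -2.6]
finger_gap: 9.6
finger_force: 45.0
```

Run:
```python
from m import *
c,P,H,S=look("w7")
```

```text
20.25 [ 561.3 -286.2   38.5] [ 3.14e+00 -1.00e-03  3.68e-01] [-0.5 -0.  -3.4] 9.487646308644218
```

View pics/w7.png

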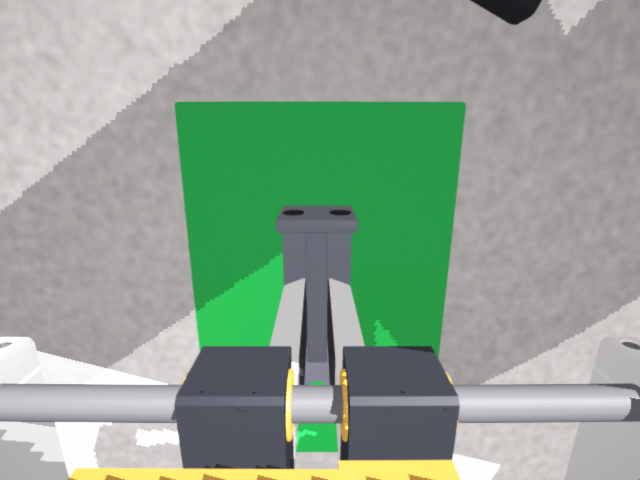

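The bracket hangs level and centred over the mat, with the flange at (317,218). I'll set it down.

Call:
{"op": "servo_tool", "data": {
  "motion": [
    [[0, 0, -0.015, 0, 0, 0, 1], [0, 0, -0.03, 0, 0, 0, 1], [0, 0, -0.038, 0, 0, 0, 1], [0, 0, -0.042, 0, 0, 0, 1], [0, 0, -0.042, 0, 0, 0, 1], [0, 0, -0.043, 0, 0, 0, 1], [0, 0, -0.043, 0, 0, 0, 1], [0, 0, -0.043, 0, 0, 0, 1]]
  ]
}}

```text
clock: 21.05
eef_pos: [560.8, -286.1, 16.5]
eef_rot: [3.141, -0.0, 0.368]
wrist_force: [-3.6, 2.2, 5.5]
finger_gap: 9.9
finger_force: 45.0
```

Contact registered at +5.5 N. I'll release, check clearance and rise.

Call:
{"op": "servo_tool", "data": {
  "motion": [
    [[0, 0, 0, 0, 0, 0, 0.5], [0, 0, 0, 0, 0, 0, 0.5], [0, 0, 0, 0, 0, 0, 0.5], [0, 0, 0, 0, 0, 0, 0.5], [0, 0, 0, 0, 0, 0, 0.5], [0, 0, 0, 0, 0, 0, 0.5]]
  ]
}}

```text
clock: 21.65
eef_pos: [560.7, -286.1, 15.9]
eef_rot: [-3.142, -0.0, 0.368]
wrist_force: [0.1, -0.2, -1.0]
finger_gap: 46.7
finger_force: 0.0
```

Call:
{"op": "servo_tool", "data": {
  "motion": [
    [[0, 0, 0.02, 0, 0, 0, 0.5], [0, 0, 0.08, 0, 0, 0, 0.5], [0, 0, 0.17, 0, 0, 0, 0.5], [0, 0, 0.26, 0, 0, 0, 0.5], [0, 0, 0.32, 0, 0, 0, 0.5], [0, 0, 0.32, 0, 0, 0, 0.5], [0, 0, 0.32, 0, 0, 0, 0.5]]
  ]
}}

```text
clock: 22.35
eef_pos: [560.7, -286.1, 176.6]
eef_rot: [3.141, -0.001, 0.368]
wrist_force: [-0.0, 0.6, -0.4]
finger_gap: 46.9
finger_force: 0.0
```

Run:
```python
from m import *
c,P,H,S=look("w8"); z=P[...,2]
near=(abs(P[...,0]-543)<120)&(abs(P[...,1]+293)<110)&(S<90)
for lo,hi in((11,17),(38,46)):
    q=P[near&(z>lo)&(z<hi)]; print(lo,len(q),rect(q),np.median(q[:,2]))
c=manip.camera("top"); P,R,o=cloud(c); hsv=cv2.cvtColor(c["frame"],cv2.COLOR_RGB2HSV)
t=(abs(P[...,0]-590)<50)&(abs(P[...,1]-279)<78)&(P[...,2]>18); b=hsv[...,0]>95
for n,m in(("nut",t&b),("spacer",t&~b)): print(n,m.sum(),P[m].mean(0).round(1))
save("top1",c["frame"])
```

```text
22.4 [ 560.4 -285.9  175.3] [-3.141e+00  1.000e-03  3.680e-01] [-0.7  0.5 -0.4] 47.081188279004344
11 3306 ([[475.5, -298.3999938964844], [488.29998779296875, -331.79998779296875], [602.7000122070312, -287.79998779296875], [589.9000244140625, -254.39999389648438]], array([ 539.1, -293.1]), array([122.6,  35.7])) 13.657676416930087
38 1133 ([[531.5, -277.0], [544.2999877929688, -310.1000061035156], [611.5, -284.20001220703125], [598.7999877929688, -251.10000610351562]], array([ 571.5, -280.6]), array([72.1, 35.4])) 41.568718466888754
nut 82 [583.1 317.9  26.8]
spacer 207 [594.4 247.2  29.7]
```

View pics/top1.png

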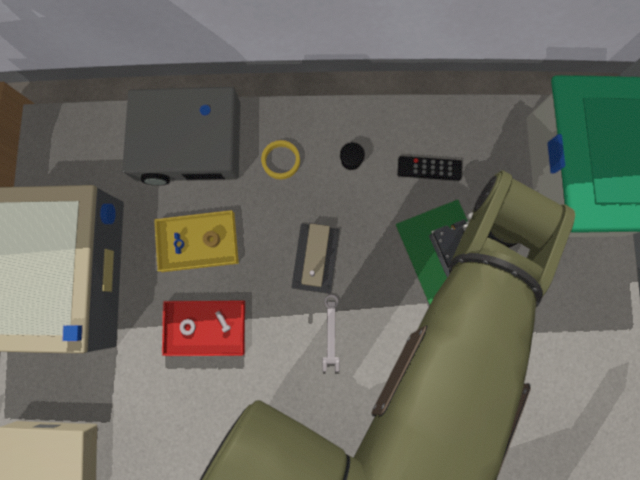

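The nut at (179,243) and the spacer at (212,239) are in the yellow tray. The bracket is flat on the mat, with its plate top at 13.7 mm and rib top at 41.6 mm. Nothing else has moved, so I'm handing in.

```bash
python3 -c "
from cell import manip
print(manip.sign_off())"
```

```text
the job is handed in; nothing more can be done
None
```

The job is handed in: the nut and then the spacer went into the yellow tray, and the bracket lies flat, rib up, near the middle of the green mat; the last pictures showed nothing else moved (clock about 22 s), but the sign-off gave no verdict.

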